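Power up the emergency call station and hold its talk paddle

ROBOT

A 7-joint arm with a two-finger parallel gripper is mounted at the origin on the work surface; the furniture and walls round the work are solid. World frame = base frame: x ahead of the robot, y to its left, z up, the work surface at z = 0. Lengths are in m, angles in rad, forces in N, time in s.
With the tool pointing down it reaches from about 0.35 to 0.9 m from the base axis. Payload 8.1 kg.
Tool frame: the origin (TCP) lies at the centre of the arm's flange, where the gripper is bolted on; the fingertips stand 178 mm ahead of it and the grasp point (between the pads) lies 159 mm ahead of it; z points along the fingers, y is the line along which they close (so a half turn about z gives the same grasp; the last joint's range is limited). The gripper opens to 92 mm and grips with 3 to 60 N. Pads are 19 mm wide; open, the fingers measure 130 mm over their backs; the gripper's body (75 mm by 190 mm) begins 47 mm behind the grasp point.
Start: joints at [1.048, 0.434, 0.025, 1.573, -0.012, 1.134, -0.075], TCP at [0.255, -0.571, 0.405] pointing down, gripper open.
Joint ranges: [-2.62, 2.62], [-0.44, 2.09], [-1.27, 1.32], [0.08, 2.57], [-1.32, 4.46], [0.12, 2], [-2.74, 2.74]. Speed limits (rad/s): [2.22, 2.22, 3.01, 3.01, 3.14, 3.14, 3.14].

INTERFACE

Orientations are given as a rotation vector (axis times angle).
In Python, from cell import arm gives the robot as it stands. The module is installed in compiled form; this text tells all that it offers.
- The arm moves only by the shell command python3 -m inch 'ROWS' [FORCE]. ROWS is text: rows parted by semicolons, each of 5 numbers parted by spaces: the shift along the tool's x, y, z in m, then the turn about the tool's z in rad, then the finger opening in m, from 0 to 0.0918. In form: x y z roll fingers; .... A call has 1 to 5 rows; each row is the pose to reach, as a shift and turn from the pose commanded when the call began, along the tool's axes at that moment; what a row does not reach only later rows make up. A row lasts 1/10 s, in which the tool goes at most 50 mm and 8.59 degrees, less where a joint would pass 70% of its speed; a pose out of reach is approached as far as the arm can. A call with a gripper value outside its range is refused whole. The fingers move at their own pace and stop on an object; FORCE is the grip in N (left out, the last holds). Time passes only in rows, so rows that repeat a pose let the fingers close. It gives the time, the measured TCP pose, the force, the opening and the grip force at its end, in the units of the state.
- arm.observe(): the state, without advancing time (a new reading comes with each control period).
- arm.get_image(name): name is "scene" or "top" or "wrist"; returns the picture (400x640x3 uint8, red, green, blue); there is no depth.
- arm.get_calibration(name): a dict with "intrinsics" (3x3 intrinsics, pixels), "pose" (4x4, takes a point from camera to world coordinates). Camera axes: x right, y up, looking along -z (the intrinsics and any distortion apply to the point x, -y, -z); pixel columns grow to the right and rows downward; lengths in m; the calibration is good to about 2 mm. The wrist camera is an equidistant fisheye: a pixel r from the principal point sees the ray r / f radians off the axis. A picture is of the moment at which its call begins: read the wrist's pose just before it. get_calibration takes no time and is no camera call; for the wrist camera it gives the pose at the moment of the call.
- arm.sign_off(): hands the job in; it is judged then, once.
Trained networks look in the newest picture that a camera, given by its name, has taken for a name from the list of things; names that differ only in an ending like _2 or _b are one class to them, and where a whole thing is asked for, a point or a joint stands for the part that bears it (a point fixed in the world has none). Each returns a list of dicts, best first, with "conf" (0 to 1); they miss things now and then, are a little off and sometimes report something else, mostly with a low value. They report only what shows in the picture. A call takes as long as a camera call.
- arm.look_for(camera, query): "point" ([row, column] in pixels, amid what is visible of it).
- arm.silhouettes(camera, query): "region" (400x640 bool, what is visible of it) and "point" ([row, column] in pixels, amid what is visible of it).
- arm.place_of(camera, query): "point" ([row, column] in pixels: a listed point, or the origin of a listed thing).
The state is a dict: "clock": time; "joints": joint angles; "dq": joint speeds; "joint_efforts": joint torques, N m; "position": TCP position; "ee_rot": TCP orientation; "force": force on the tool from outside, world axes, zero at the start; "ft_torque": the same for the moment, N m; "width": opening from 0.0 (shut) to 1.0 (fully open); "gripper_force": force on a finger pad.
Only numpy, scipy, OpenCV 4.12 (cv2) and the standard library are available. Lean on these libraries where they do the work, as an engineer would, in place of code of your own. Each camera call takes 0.05 s, during which the arm holds its last target. There are 200 camera calls.

TASK

Power up the hand-powered emergency call station on the tray: pump its long narrow hand lever through three full strokes, each right down to the stop and all the way back up. Then press the short broad talk paddle half-way down, its top level with the upper edges of the guards at its sides, and finish while still holding it there. Never push the paddle to the bottom, which sets off the alarm, and leave the cup, carton and meter alone.

Things in the scene. Friction and masses are not known exactly. Their poses are not given: they have to be found in the camera images.
- dock: Flat grey plate, 104 (x) x 196 (y) x 12 mm, fixed on the tray floor; it carries two white units side by side, 95 mm apart along its y (pump unit and talk unit, either may be the left one). Origin: centre of its underside; z up; both levers point along its -x, roughly towards the robot. Dock, units and levers share one heading.
- pump_unit: White housing of the hand dynamo, 88 mm wide, 98 mm tall, fixed on the dock; origin at the centre of its underside (on top of the dock), axes as the dock's. The pump lever's level pivot line, parallel to y, lies at x = -10 mm, z = 85 mm in this frame. At rest the lever slopes up by 0.25 rad from the pivot towards its free end.
- pump_grip (a point): Point on the centre line of the upper face of the black grip of the pump lever, 110 mm from the pivot; moves with the lever, down about 59 mm in a full stroke. The lever is long and narrow; the grip is 70 mm long, 30 mm wide, 18 mm thick, reaches 35 mm to either side of this point along the lever and ends 140 mm from the pivot.
- pump_lever (a joint): Turn of the pump lever: 0 at rest (up, sprung), 0.55 rad at its lower stop. Spring: pushing down at the grip point takes about 3 N at the start and 9 N at the stop; left alone it springs back up by itself at once.
- talk_unit: White loudspeaker housing, 88 mm wide, 80 mm tall, fixed on the dock; origin at the centre of its underside (on top of the dock), axes as the dock's. The paddle's level pivot line, parallel to y, lies at x = -10 mm, z = 66 mm. Two fixed white guards, 5 mm thick, inner faces 60 mm apart, flank the plate, 3 mm clear of it; their upper edges slope up by 0.17 rad towards the free end.
- talk_plate (a point): Black plate at the end of the talk paddle, 50 mm along the paddle, 54 mm wide, 10 mm thick. The point is the centre of its upper face, 70 mm from the pivot. At rest it slopes up by 0.42 rad towards its free end. Half-way down it slopes 0.17 rad, this point is about 17 mm lower than at rest and its top is level with the guards' upper edges.
- talk_paddle (a joint): Turn of the talk paddle: 0 at rest (up, sprung), 0.25 rad half-way down (the place to hold), 0.50 rad at the bottom (alarm). Spring: pushing down at the plate's centre takes about 2 N at the start, 5 N half-way and 9 N at the bottom; it springs back when let go.
- tea_cup: Small white and blue cup, 61 mm across, 52 mm tall, on the table; origin at the centre of its underside. Leave alone.
- strip_carton: Small white and blue carton, 74 x 108 x 41 mm, on the table; origin at the centre of its underside. Leave alone.
- meter: Dark hand-held meter, 92 x 52 x 18 mm, on the table; origin at the centre of its underside. Leave alone.

How it is judged:
By the outcome, as a careful person would: the job done as asked, in the order asked, and still so for the second after the job is handed in, while the arm keeps its last pose, push and grip.
It also fails if it takes over 48 s, if anything falls off the work surface, if the arm or the gripper's body presses on something with over 40 N, if the wrist force passes 120 N, or if a joint passes its speed limit or range.

## Working session

There is one attempt and no reset: what is moved stays moved. The work goes in short steps, Python scripts to look and compute and a shell command to move; the robot and the scene stay as the last step left them, time stands still between calls to the robot, and variables do not carry over. Pictures are saved under pics/ and viewed, at most 13 in all, crops included, and the job is handed in when it is done.

```bash
mkdir -p pics; ls; python3 - <<'E'
from cell import arm
import cv2,numpy as np
s=arm.observe(); print({k:np.round(v,3) for k,v in s.items()})
ims=[]
for c in("scene","top"):
    im=arm.get_image(c); ims.append(im); cv2.imwrite(f"pics/{c}0.png",im[:,:,::-1])
    k=arm.get_calibration(c); print(c,np.round(k["intrinsics"],1).tolist(),np.round(k["pose"],3).tolist(),[x for x in k if x not in("intrinsics","pose")])
    for q in("dock","pump_unit","talk_unit","pump_grip","talk_plate","tea_cup","strip_carton","meter"):
        print(c,q,[(np.round(d["point"]).tolist(),round(d["conf"],2)) for d in arm.place_of(c,q)[:2]])
E
```

```text
pics
{'clock': np.float64(0.0), 'joints': array([ 1.048,  0.435,  0.025,  1.574, -0.012,  1.134, -0.075]), 'dq': array([ 0.001, -0.001, -0.001,  0.   ,  0.001, -0.001,  0.001]), 'joint_efforts': array([-0.0000e+00, -6.6784e+01,  9.8500e-01, -3.1446e+01, -6.0000e-02,
        4.3000e-02,  0.0000e+00]), 'position': array([ 0.255, -0.571,  0.404]), 'ee_rot': array([-3.071e+00, -6.540e-01,  1.000e-03]), 'force': array([-0.205, -0.798, -1.127]), 'ft_torque': array([-0.032, -0.006,  0.004]), 'gripper_force': np.float64(0.0), 'width': np.float64(0.999)}
scene [[373.9, 0.0, 323.2], [0.0, 373.9, 198.7], [0.0, 0.0, 1.0]] [[-0.66, 0.558, -0.502, 0.04], [-0.751, -0.472, 0.462, 0.426], [0.021, 0.682, 0.731, 0.728], [0.0, 0.0, 0.0, 1.0]] []
scene dock [([191.0, 318.0], 0.62)]
scene pump_unit [([195.0, 299.0], 0.6), ([194.0, 320.0], 0.53)]
scene talk_unit [([184.0, 329.0], 0.61)]
scene pump_grip []
scene talk_plate [([176.0, 348.0], 0.76)]
scene tea_cup [([280.0, 264.0], 0.89)]
scene strip_carton [([215.0, 402.0], 0.81)]
scene meter [([262.0, 328.0], 0.79), ([192.0, 317.0], 0.43)]
top [[439.2, 0.0, 321.5], [0.0, 439.2, 197.9], [0.0, 0.0, 1.0]] [[-0.013, 0.995, -0.098, 0.384], [-1.0, -0.015, -0.017, 0.02], [-0.018, 0.098, 0.995, 1.03], [0.0, 0.0, 0.0, 1.0]] []
top dock [([157.0, 332.0], 0.74)]
top pump_unit [([156.0, 331.0], 0.6)]
top talk_unit [([164.0, 371.0], 0.73)]
top pump_grip [([197.0, 316.0], 0.6)]
top talk_plate [([188.0, 370.0], 0.73)]
top tea_cup [([216.0, 241.0], 0.64)]
top strip_carton [([248.0, 404.0], 0.79)]
top meter [([237.0, 301.0], 0.73)]
```

```bash
python3 - <<'E'
import cv2
im=cv2.imread("pics/top0.png")[90:290,200:460]; cv2.imwrite("pics/top0c.png",cv2.resize(im,None,fx=3,fy=3,interpolation=2))
im=cv2.imread("pics/scene0.png")[100:320,200:460]; cv2.imwrite("pics/scene0c.png",cv2.resize(im,None,fx=2.7,fy=2.7,interpolation=2))
E
```

```text
(no output)
```

View pics/top0c.png

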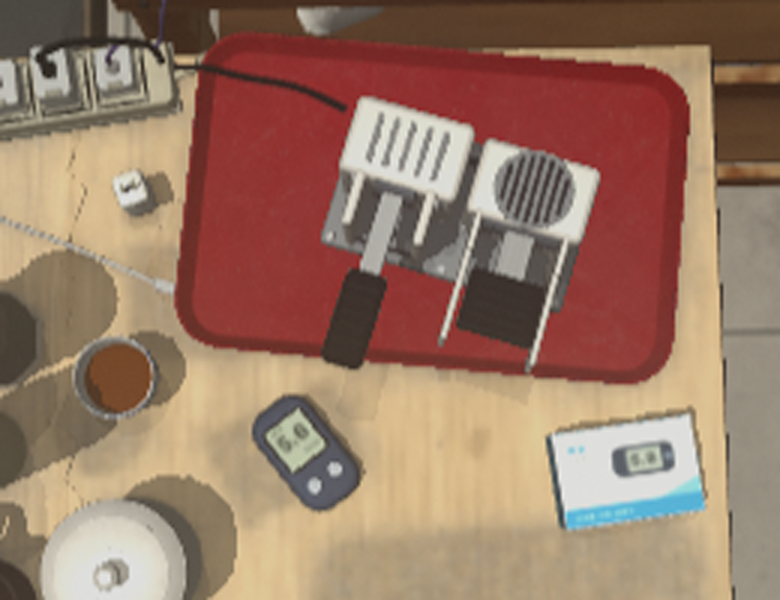

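View pics/scene0c.png

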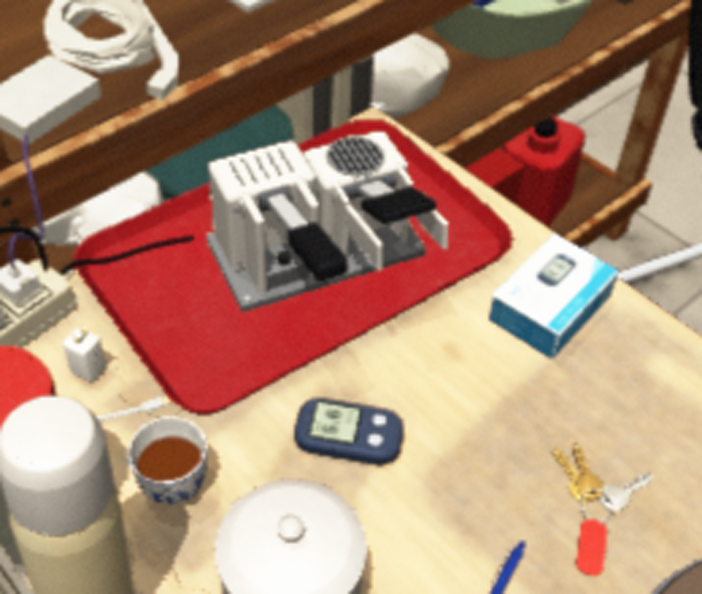

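The pump is the left unit (+y) and the talk unit the right one, with the levers pointing towards the robot and slightly to the left. In the top crop the pump grip runs from (368,272) to (342,362) and the plate is at about (503,307) between its guards. I'll fit the dock pose.

```bash
cat > h.py <<'E'
import numpy as np
from cell import arm
from scipy.optimize import least_squares
def proj(c,P,cal=None):
    k=cal or arm.get_calibration(c); T=np.linalg.inv(k["pose"]); p=P@T[:3,:3].T+T[:3,3]
    x=np.c_[p[:,0],-p[:,1],-p[:,2]]; K=k["intrinsics"]
    if c=="wrist":
        r=np.hypot(x[:,0],x[:,1]); th=np.arctan2(r,x[:,2]); x=np.c_[x[:,0]/r*th,x[:,1]/r*th,np.ones(len(r))]
    q=x@K.T; return q[:,:2]/q[:,2:]
def lev(r,w,a,zp,h,y0): # point on upper face, dock frame
    return [-.010-r*np.cos(a)-h*np.sin(a)*-1, y0+w, .012+zp+r*np.sin(a)+h*np.cos(a)]
def world(p,L):
    x,y,th,z=p; c,s=np.cos(th),np.sin(th); L=np.array(L)
    return np.c_[x+c*L[:,0]-s*L[:,1], y+s*L[:,0]+c*L[:,1], z+L[:,2]]
def model(hp,ht,pump=0,talk=0):
    a=.25-pump; b=.42-talk
    g=[lev(r,w,a,.085,hp,.0475) for r,w in((.145-.0,.015),(.145,-.015),(.075,.015),(.075,-.015))]
    t=[lev(r,w,b,.066,ht,-.0475) for r,w in((.045,.027),(.045,-.027),(.095,.027),(.095,-.027))]
    return g+t
E
sed -i 's/(.145-.0,.015),(.145,/(.140,.015),(.140,/' h.py
python3 - <<'E'
from h import *
top=np.array([(322,358),(362,367),(350,270),(387,276),(470,268),(547,288),(458,322),(530,346)])/3+[200,90]
sc=np.array([(315,272),(347,262),(290,232),(325,225),(362,200),(412,190),(377,218),(434,205)])/2.7+[200,100]
ct=arm.get_calibration("top");cs=arm.get_calibration("scene")
def f(v):
    W=world(v[:4],model(v[4],v[5]))
    return np.r_[(proj("top",W,ct)-top).ravel(),(proj("scene",W,cs)-sc).ravel()*.7,(v[3]-.004)/.003,(v[4]-.005)/.004,(v[5]-.004)/.004]
r=least_squares(f,[.5,0,-.31,.004,.005,.004],loss="soft_l1")
print(np.round(r.x,4)); print(np.round(r.fun[:32].reshape(-1,2),1).tolist())
v=r.x
print(np.round(world(v[:4],[lev(.11,0,.25,.085,v[4],.0475),lev(.11,0,-.30,.085,v[4],.0475),lev(.07,0,.42,.066,v[5],-.0475),lev(.07,0,.17,.066,v[5],-.0475)]),4))
for c in("top","scene"): print(proj(c,world(v[:4],[[0,0,0],[0,.0475,.012],[0,-.0475,.012]])).round())
E
```

```text
[ 0.5702 -0.0374 -0.3103  0.0015  0.0036  0.0019]
[[-0.7, -1.2], [0.0, 0.1], [-0.7, -0.0], [0.7, 2.1], [1.1, -0.8], [-0.2, -0.2], [-0.6, 0.6], [0.4, 0.2], [0.1, -0.2], [0.7, -0.3], [-1.0, 0.4], [-1.6, -0.2], [-0.8, 0.6], [0.0, -0.7], [1.2, 0.2], [0.8, -0.6]]
[[ 0.4746  0.0431  0.1292]
 [ 0.4741  0.0433  0.0694]
 [ 0.4861 -0.0603  0.1098]
 [ 0.4808 -0.0586  0.0932]]
[[353. 162.]
 [334. 155.]
 [373. 167.]]
[[317. 192.]
 [300. 193.]
 [333. 184.]]
```

```bash
python3 -m inch '0.03 -0.03 0 0 0; 0.06 -0.06 0 0 0; 0.09 -0.09 0 0 0; 0.12 -0.12 0 0 0; 0.15 -0.15 0 0 0' 20
python3 -m inch '0.03 -0.03 0 0 0; 0.06 -0.06 0 0 0; 0.09 -0.09 0 0 0; 0.12 -0.12 0 0 0; 0.15 -0.16 0 0 0'
python3 -m inch '0.03 -0.03 0.0 0 0; 0.06 -0.06 0 0 0; 0.09 -0.09 0 0 0; 0.12 -0.12 0 0 0; 0.15 -0.16 0.01 0 0'
python3 -m inch '0 0 0.01 -0.14 0; 0 0 0.02 -0.28 0; 0 0 0.02 -0.42 0; 0 0 0.02 -0.56 0; 0 0 0.02 -0.70 0'
python3 -m inch '0 0 0 -0.14 0; 0 0 0 -0.14 0'; python3 - <<'E'
from h import *
import cv2
from scipy.spatial.transform import Rotation as R
s=arm.observe(); print(s["clock"],s["position"],s["joints"].round(2),s["width"]); print(R.from_rotvec(s["ee_rot"]).as_matrix().round(3),s["force"])
im=arm.get_image("wrist"); cv2.imwrite("pics/w1.png",im[:,:,::-1])
for q in("pump_grip","talk_plate","dock"): print(q,[(np.round(d["point"]).tolist(),round(d["conf"],2)) for d in arm.place_of("wrist",q)[:2]])
v=[.5702,-.0374,-.3103,.0015]
print(proj("wrist",world(v,[lev(.11,0,.25,.085,.0036,.0475),lev(.07,0,.42,.066,.002,-.0475),[0,0,0]]+model(.0036,.002))).round().tolist())
E
```

```text
clock: 1.4
position: [0.3309, -0.371, 0.4049]
ee_rot: [3.072, 0.654, 0.0]
force: [0.9, 0.5, 0.5]
width: 0.614
gripper_force: 0.0
clock: 1.9
position: [0.4029, -0.1644, 0.4051]
ee_rot: [3.072, 0.652, 0.002]
force: [1.1, -0.7, 0.5]
width: 0.18
gripper_force: 0.0
clock: 2.4
position: [0.475, 0.0418, 0.396]
ee_rot: [3.072, 0.651, 0.005]
force: [1.1, -0.5, -0.5]
width: 0.009
gripper_force: 0.0
clock: 2.9
position: [0.4739, 0.0409, 0.3749]
ee_rot: [2.657, 1.676, 0.0]
force: [0.3, -0.4, -0.4]
width: 0.007
gripper_force: 0.0
clock: 3.1
position: [0.4739, 0.0407, 0.3749]
ee_rot: [2.537, 1.853, 0.0]
force: [-0.9, 0.7, -0.3]
width: 0.002
gripper_force: 0.0
3.1 [0.47393889 0.04074729 0.3749475 ] [ 0.24  0.27 -0.53  1.93  0.17  0.98 -0.68] 0.0017025300365351866
[[ 0.304  0.953  0.   ]
 [ 0.953 -0.304  0.   ]
 [ 0.     0.    -1.   ]] [-0.90437485  0.66178679 -0.34514816]
pump_grip [([212.0, 319.0], 0.75)]
talk_plate [([170.0, 415.0], 0.31)]
dock []
[[321.0, 207.0], [365.0, 293.0], [413.0, 208.0], [281.0, 192.0], [283.0, 229.0], [364.0, 185.0], [362.0, 221.0], [389.0, 263.0], [384.0, 307.0], [343.0, 275.0], [342.0, 321.0]]
```

View pics/w1.png

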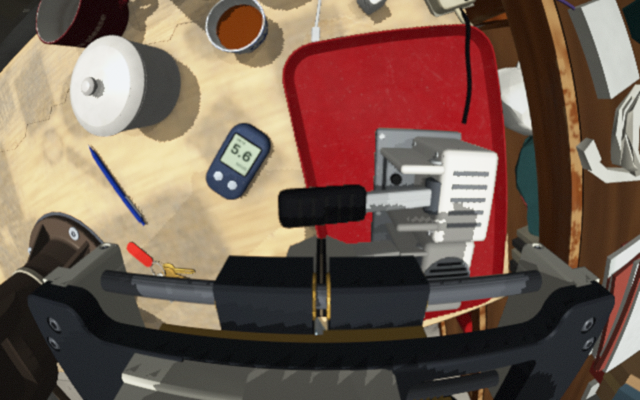

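The wrist view shows the grip from (280,210) to (364,202), which matches the model to about 1 mm. Now the first stroke.

```bash
python3 -m inch '0.0025 0 0.03 0 0; 0.0025 0 0.055 0 0; 0.0025 0 0.075 0 0; 0.0025 0 0.095 0 0; 0.0025 0 0.105 0 0'
python3 -m inch '0 0 0.005 0 0; 0 0 0.009 0 0'
python3 -m inch '0 0 0.003 0 0; 0 0 0.003 0 0'
python3 -m inch '0 0 0.003 0 0; 0 0 0.003 0 0'
```

```text
clock: 3.8
position: [0.4744, 0.0436, 0.269]
ee_rot: [-2.54, -1.848, 0.001]
force: [-1.9, -0.7, 9.6]
width: 0.007
gripper_force: 4.6
clock: 4.0
position: [0.4751, 0.0434, 0.2613]
ee_rot: [2.54, 1.847, 0.001]
force: [-1.0, -1.7, 10.7]
width: 0.005
gripper_force: 4.9
clock: 4.2
position: [0.4754, 0.0432, 0.2586]
ee_rot: [2.54, 1.847, 0.002]
force: [-1.0, -2.3, 10.3]
width: 0.004
gripper_force: 4.9
clock: 4.4
position: [0.4756, 0.0433, 0.2569]
ee_rot: [2.539, 1.846, 0.003]
force: [-6.0, -3.4, 28.5]
width: 0.003
gripper_force: 14.3
```

```bash
python3 - <<'E'
from h import *
import cv2
im=arm.get_image("scene"); cv2.imwrite("pics/s2.png",cv2.resize(im[100:240,230:400],None,fx=4,fy=4,interpolation=2)[:,:,::-1])
v=[.5702,-.0374,-.3103,.0015]
for p in(.45,.5,.55): print(p,((proj("scene",world(v,model(.0036,.002,pump=p)[:4]))-[230,100])*4).round().tolist())
E
```

```text
0.45 [[348.0, 480.0], [397.0, 465.0], [306.0, 389.0], [353.0, 375.0]]
0.5 [[347.0, 486.0], [395.0, 471.0], [306.0, 392.0], [353.0, 378.0]]
0.55 [[346.0, 491.0], [394.0, 476.0], [306.0, 396.0], [352.0, 382.0]]
```

View pics/s2.png

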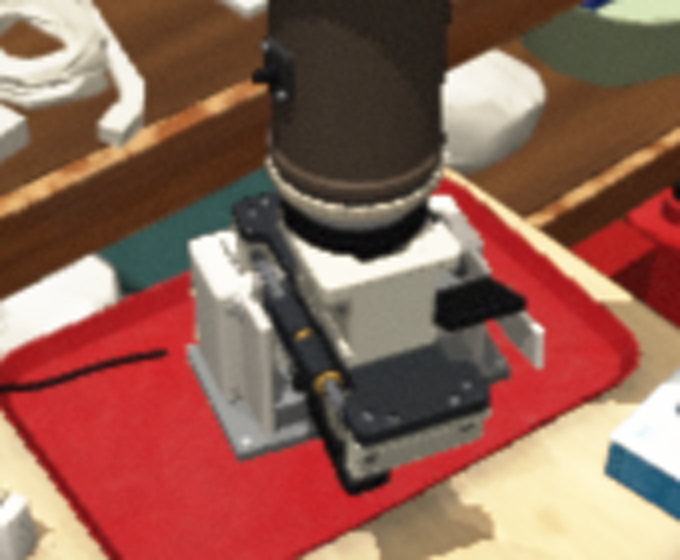

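```bash
python3 - <<'E'
from h import *
import cv2
im=arm.get_image("scene")[:,:,::-1].copy()
w=arm.get_image("wrist")[:,:,::-1].copy()
v=[.5702,-.0374,-.3103,.0015]
a=cv2.resize(im[180:230,280:350],None,fx=8,fy=8,interpolation=2)
for p,col in((.3,(255,255,0)),(.42,(0,255,0)),(.55,(0,255,255))):
    L=[lev(.14,y,.25-p,.085,h,.0475) for y,h in((.015,.0036),(-.015,.0036),(-.015,-.0144),(.015,-.0144))]
    q=(proj("scene",world(v,L))-[280,180]+.5)*8; cv2.polylines(a,[q.astype(np.int32)],True,col,1)
    q=(proj("wrist",world(v,L)))
    print(p,q.round().tolist())
    cv2.polylines(w,[q.astype(np.int32)],True,col,1)
b=w[100:300,200:440]; b=cv2.resize(b,None,fx=0.95,fy=.95)
c=np.zeros((600,800,3),np.uint8); c[:400,:560]=a; c[400:590,:228]=b
cv2.imwrite("pics/m3.png",c)
E
```

```text
0.3 [[252.0, 240.0], [257.0, 288.0], [264.0, 271.0], [260.0, 226.0]]
0.42 [[260.0, 227.0], [264.0, 272.0], [273.0, 258.0], [270.0, 216.0]]
0.55 [[271.0, 216.0], [274.0, 258.0], [285.0, 246.0], [283.0, 206.0]]
```

View pics/m3.png

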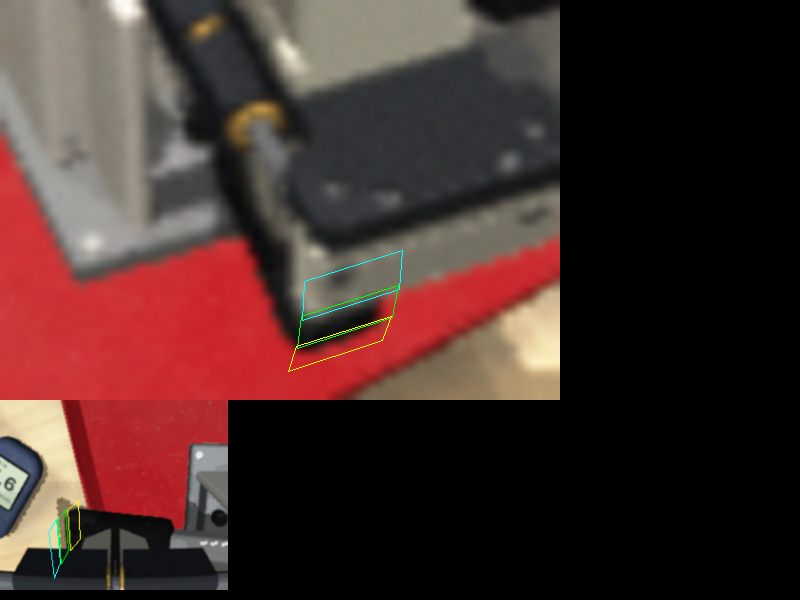

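```bash
python3 -m inch '0 0 0.003 0 0; 0 0 0.003 0 0'; python3 - <<'E'
from h import *
import cv2
for n in("grip",):
    w=arm.get_image("wrist")[:,:,::-1].copy(); cal=arm.get_calibration("wrist"); a=cv2.resize(w[180:300,240:360],None,fx=5,fy=5,interpolation=2)
    v=[.5702,-.0374,-.3103,.0015]
    for p,col in((.42,(0,255,0)),(.55,(0,255,255))):
        for h in(.0036,-.0144):
            L=[lev(r,y,.25-p,.085,h,.0475) for r,y in((.14,-.015),(.14,.015),(.07,.015))]
            q=(proj("wrist",world(v,L),cal)-[240,180]+.5)*5; cv2.polylines(a,[q.astype(np.int32)],False,col,1)
    cv2.imwrite("pics/w4.png",a)
E
```

```text
clock: 4.75
position: [0.4757, 0.0435, 0.2557]
ee_rot: [2.538, 1.845, 0.004]
force: [-13.7, -5.1, 57.2]
width: 0.003
gripper_force: 28.9
```

View pics/w4.png

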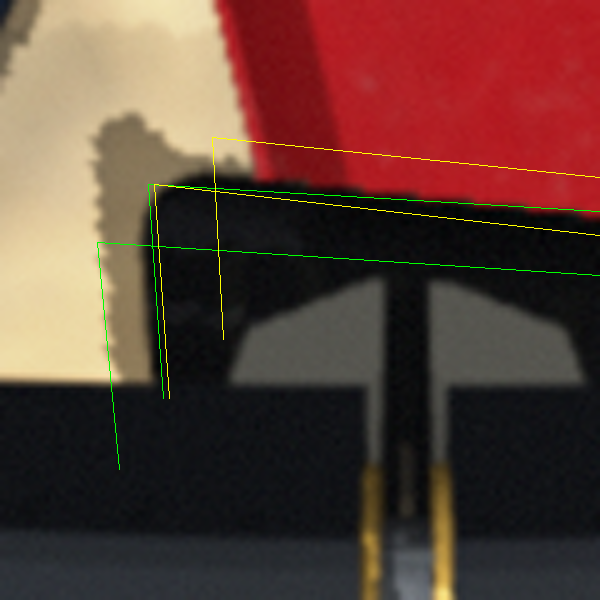

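Both finger pads together carry the whole 57 N, and it rose steeply over the last 1–2 mm, so this is the lever's hard stop. Next: back up, then two more strokes.

```bash
up="x"; python3 -m inch '0 0 -0.02 0 0; 0 0 -0.045 0 0; 0 0 -0.07 0 0; 0 0 -0.078 0 0; 0 0 -0.078 0 0'
python3 -m inch '0 0 0 0 0; 0 0 0.02 0 0; 0 0 0.04 0 0; 0 0 0.06 0 0; 0 0 0.07 0 0'
python3 -m inch '0 0 0.004 0 0; 0 0 0.006 0 0; 0 0 0.006 0 0; 0 0 0.006 0 0'
python3 -m inch '0 0 -0.02 0 0; 0 0 -0.045 0 0; 0 0 -0.065 0 0; 0 0 -0.076 0 0; 0 0 -0.076 0 0'
python3 -m inch '0 0 0 0 0; 0 0 0.02 0 0; 0 0 0.04 0 0; 0 0 0.06 0 0; 0 0 0.07 0 0'
python3 -m inch '0 0 0.004 0 0; 0 0 0.006 0 0; 0 0 0.006 0 0; 0 0 0.006 0 0'
python3 -m inch '0 0 -0.02 0 0; 0 0 -0.045 0 0; 0 0 -0.065 0 0; 0 0 -0.085 0 0; 0 0 -0.085 0 0'
python3 - <<'E'
from h import *
import cv2
a=arm.get_image("scene")[100:240,230:400]
cv2.imwrite("pics/s5.png",cv2.resize(a,None,fx=4,fy=4,interpolation=2)[:,:,::-1])
s=arm.observe(); print(s["clock"],s["position"])
v=[.5702,-.0374,-.3103,.0015]; print(((proj("scene",world(v,model(.0036,.002)))-[230,100])*4).round().tolist())
E
```

```text
clock: 5.3
position: [0.4751, 0.0433, 0.3309]
ee_rot: [2.539, 1.848, 0.003]
force: [-0.0, -0.3, -0.2]
width: 0.005
gripper_force: 0.0
clock: 5.8
position: [0.4751, 0.0433, 0.2583]
ee_rot: [-2.539, -1.85, -0.0]
force: [4.2, -3.0, 12.1]
width: 0.003
gripper_force: 4.9
clock: 6.2
position: [0.4752, 0.0435, 0.2559]
ee_rot: [2.537, 1.848, 0.002]
force: [-9.7, -3.0, 46.7]
width: 0.008
gripper_force: 23.7
clock: 6.7
position: [0.4748, 0.0433, 0.33]
ee_rot: [2.539, 1.85, 0.001]
force: [0.2, -0.1, -1.3]
width: 0.005
gripper_force: 0.0
clock: 7.2
position: [0.475, 0.0433, 0.2582]
ee_rot: [-2.538, -1.851, -0.0]
force: [4.4, -4.1, 11.6]
width: 0.008
gripper_force: 4.9
clock: 7.6
position: [0.4752, 0.0435, 0.2558]
ee_rot: [2.537, 1.849, 0.002]
force: [-10.4, -4.3, 47.5]
width: 0.003
gripper_force: 24.2
clock: 8.1
position: [0.4751, 0.0434, 0.3397]
ee_rot: [2.538, 1.85, 0.002]
force: [-0.3, 0.1, -0.6]
width: 0.0
gripper_force: 0.0
8.15 [0.47465978 0.04317567 0.33850232]
[[347.0, 402.0], [398.0, 386.0], [304.0, 346.0], [352.0, 332.0], [412.0, 300.0], [491.0, 277.0], [446.0, 324.0], [528.0, 300.0]]
```

View pics/s5.png

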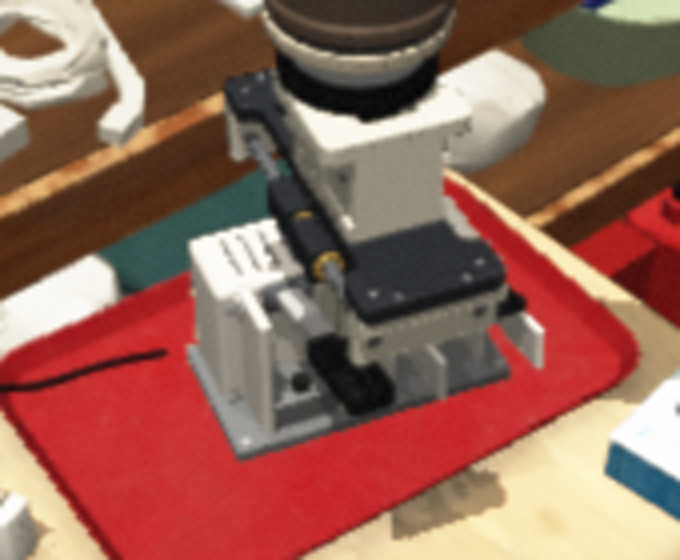

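Three strokes are done: the lever shows raised (grip end at about (370,395)) and the fingers are free of it. Moving over the plate.

```bash
python3 -m inch '-0.02 0.008 -0.005 0 0; -0.045 0.016 -0.005 0 0; -0.07 0.026 -0.005 0 0; -0.096 0.038 -0.005 0 0; -0.096 0.038 -0.005 0 0'
python3 - <<'E'
from h import *
import cv2
s=arm.observe(); print(s["clock"],s["position"],s["force"])
w=arm.get_image("wrist")[:,:,::-1].copy(); cal=arm.get_calibration("wrist")
v=[.5702,-.0374,-.3103,.0015]; q=proj("wrist",world(v,model(.0036,.002)),cal)
a=cv2.resize(w[130:310,230:430],None,fx=3,fy=3,interpolation=2)
for i in((0,1,3,2),(4,5,7,6)): cv2.polylines(a,[((q[list(i)]-[230,130]+.5)*3).astype(np.int32)],True,(0,255,0),1)
cv2.imwrite("pics/w6.png",a)
E
```

```text
clock: 8.65
position: [0.481, -0.0639, 0.3416]
ee_rot: [-2.543, -1.843, 0.006]
force: [-0.3, 0.3, -0.9]
width: 0.006
gripper_force: 0.0
8.65 [ 0.48101811 -0.06385157  0.34164993] [-0.27481728  0.31369572 -0.91390375]
```

View pics/w6.png

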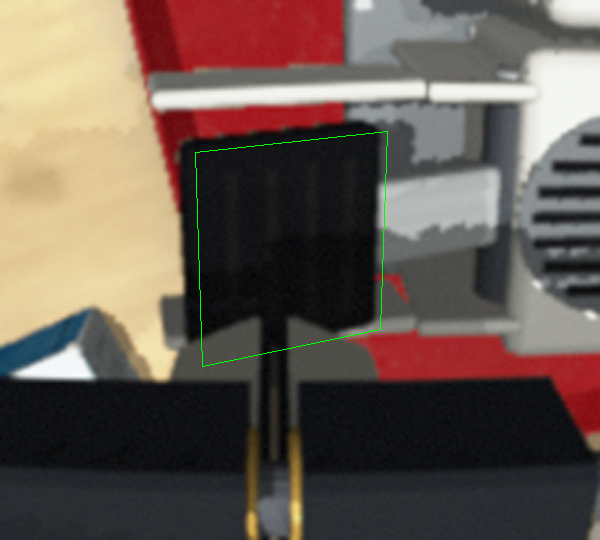

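```bash
python3 -m inch '0 0 0.01 0 0; 0 0 0.02 0 0; 0 0 0.03 0 0; 0 0 0.035 0 0; 0 0 0.035 0 0'
for i in 1; do python3 -m inch '0 0 0.003 0 0; 0 0 0.003 0 0'; done
python3 -m inch '0 0 0.003 0 0; 0 0 0.003 0 0'
python3 -m inch '0 0 0.003 0 0; 0 0 0.003 0 0'
```

```text
clock: 9.2
position: [0.4811, -0.0594, 0.3078]
ee_rot: [-2.537, -1.851, 0.002]
force: [-0.4, 0.6, -0.0]
width: 0.006
gripper_force: 0.0
clock: 9.4
position: [0.4815, -0.0597, 0.3059]
ee_rot: [2.538, 1.851, 0.0]
force: [0.5, -0.8, -0.0]
width: 0.009
gripper_force: 0.0
clock: 9.6
position: [0.4814, -0.0598, 0.3028]
ee_rot: [2.539, 1.85, -0.0]
force: [-0.5, 0.9, -0.1]
width: 0.005
gripper_force: 0.0
clock: 9.8
position: [0.4814, -0.0598, 0.2996]
ee_rot: [-2.539, -1.85, 0.0]
force: [-0.8, 0.8, 0.9]
width: 0.001
gripper_force: 0.0
```

```bash
python3 -m inch '0 0 0.0015 0 0; 0 0 0.0015 0 0'|egrep 'pos|for'
python3 -m inch '0 0 0.0015 0 0; 0 0 0.0015 0 0'|egrep 'pos|for'
python3 -m inch '0 0 0.0015 0 0; 0 0 0.0015 0 0'|egrep 'pos|for'
python3 -m inch '0 0 0.0015 0 0; 0 0 0.0015 0 0'|egrep 'pos|for'
```

```text
position: [0.4814, -0.0598, 0.2983]
force: [-1.2, 0.5, 0.3]
gripper_force: 0.0
position: [0.4815, -0.0597, 0.2969]
force: [0.5, -0.4, 1.0]
gripper_force: 0.7
position: [0.4815, -0.0597, 0.2954]
force: [0.3, 0.2, 1.8]
gripper_force: 0.9
position: [0.4815, -0.0597, 0.2938]
force: [-0.0, 0.6, 2.0]
gripper_force: 1.0
```

```bash
python3 -m inch '0 0 0.005 0 0; 0 0 0.01 0 0; 0 0 0.015 0 0; 0 0 0.019 0 0; 0 0 0.019 0 0'|egrep 'pos|for'
python3 -m inch '0 0 0 0 0; 0 0 0 0 0'|egrep 'clo|pos|for'
python3 - <<'E'
from h import *
import cv2
a=arm.get_image("scene")[155:205,310:380]
w=arm.get_image("wrist"); t=arm.get_image("top")
c=np.zeros((600,800,3),np.uint8); c[:300,:420]=cv2.resize(a,None,fx=6,fy=6,interpolation=2)
c[300:600,:800]=cv2.resize(w[190:270,215:428],(800,300),interpolation=2)
cv2.imwrite("pics/m7.png",c[:,:,::-1])
E
```

```text
position: [0.4808, -0.0595, 0.274]
force: [-3.8, 0.4, 6.3]
gripper_force: 3.0
clock: 11.3
position: [0.4809, -0.0595, 0.2744]
force: [-2.8, 1.2, 7.0]
gripper_force: 3.0
```

View pics/m7.png

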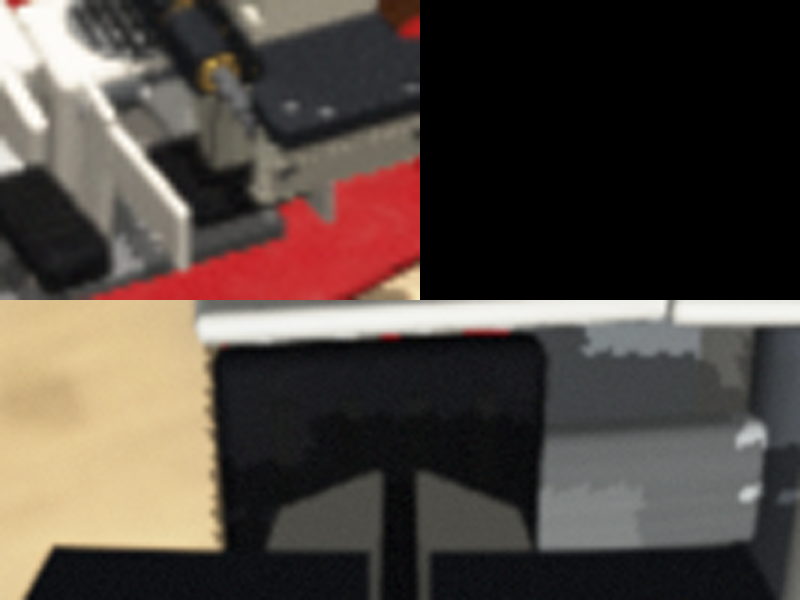

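```bash
python3 - <<'E'
from h import *
import cv2
im=arm.get_image("scene"); w=arm.get_image("wrist"); cw=arm.get_calibration("wrist"); cs=arm.get_calibration("scene")
v=[.5702,-.0374,-.3103,.0015]; h=.003
def ov(img,c,cal,r0,r1,c0,c1,k):
    a=cv2.resize(img[r0:r1,c0:c1],None,fx=k,fy=k,interpolation=2)[:,:,::-1].copy()
    def line(L,col): 
        q=(proj(c,world(v,L),cal)-[c0,r0]+.5)*k; cv2.polylines(a,[q.astype(np.int32)],False,col,1)
    for tk,col in((.15,(255,255,0)),(.25,(0,255,0)),(.35,(0,0,255))):
        line([lev(r,y,.42-tk,.066,h,-.0475) for r,y in((.045,-.027),(.045,.027),(.095,.027),(.095,-.027))],col)
    for y in(.030,.035): line([lev(r,y,.17,.066,h,-.0475) for r in(.03,.1)],(255,0,255))
    return a
A=ov(im,"scene",cs,160,205,315,375,8); B=ov(w,"wrist",cw,178,232,245,385,5)
c=np.zeros((A.shape[0]+B.shape[0],max(A.shape[1],B.shape[1]),3),np.uint8)
c[:A.shape[0],:A.shape[1]]=A; c[A.shape[0]:,:B.shape[1]]=B[:600-A.shape[0]]; cv2.imwrite("pics/m8.png",c[:600]); print(c.shape)
E
```

```text
Traceback (most recent call last):
ValueError: could not broadcast input array from shape (240,700,3) into shape (270,700,3)
```

```bash
python3 - <<'E'
from h import *
import cv2
im=arm.get_image("scene"); w=arm.get_image("wrist"); cw=arm.get_calibration("wrist"); cs=arm.get_calibration("scene")
v=[.5702,-.0374,-.3103,.0015]; h=.003
def ov(img,c,cal,r0,r1,c0,c1,k):
    a=cv2.resize(img[r0:r1,c0:c1],None,fx=k,fy=k,interpolation=2)[:,:,::-1].copy()
    def line(L,col): 
        q=(proj(c,world(v,L),cal)-[c0,r0]+.5)*k; cv2.polylines(a,[q.astype(np.int32)],False,col,1)
    for tk,col in((.15,(255,255,0)),(.25,(0,255,0)),(.35,(0,0,255))):
        line([lev(r,y,.42-tk,.066,h,-.0475) for r,y in((.045,-.027),(.045,.027),(.095,.027),(.095,-.027))],col)
    for y in(.030,.035): line([lev(r,y,.17,.066,h,-.0475) for r in(.03,.1)],(255,0,255))
    return a
A=ov(im,"scene",cs,165,203,325,375,8); B=ov(w,"wrist",cw,180,230,245,385,5)
c=np.zeros((A.shape[0]+B.shape[0],max(A.shape[1],B.shape[1]),3),np.uint8)
c[:A.shape[0],:A.shape[1]]=A; c[A.shape[0]:,:B.shape[1]]=B; cv2.imwrite("pics/m8.png",c); print(c.shape)
s=arm.observe(); print(s["clock"],s["position"],s["force"],s["gripper_force"])
E
```

```text
(554, 700, 3)
11.65 [ 0.48086006 -0.05953882  0.27441205] [-3.35998783  0.49995894  7.21267377] 3.0079354508779943
```

View pics/m8.png

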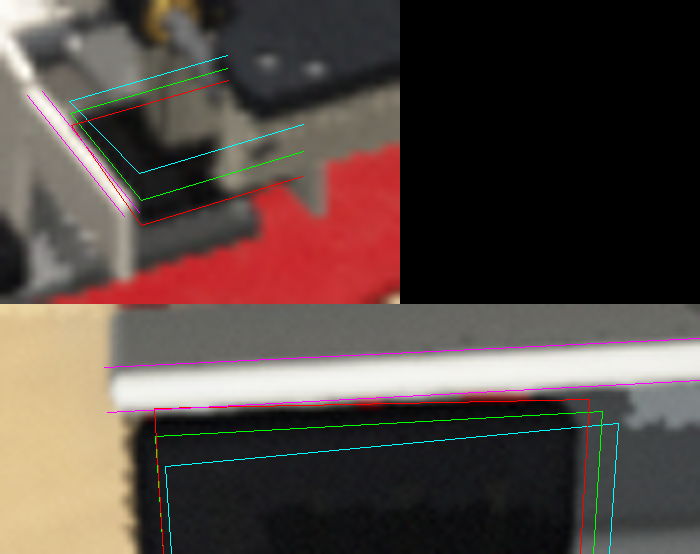

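```bash
python3 -m inch '0 0 -0.001 0 0; 0 0 -0.002 0 0; 0 0 -0.003 0 0; 0 0 -0.003 0 0; 0 0 -0.003 0 0'
python3 - <<'E'
from h import *
import cv2
im=arm.get_image("scene"); w=arm.get_image("wrist"); cw=arm.get_calibration("wrist"); cs=arm.get_calibration("scene")
v=[.5702,-.0374,-.3103,.0045]; h=.005
def ov(img,c,cal,r0,r1,c0,c1,k):
    a=cv2.resize(img[r0:r1,c0:c1],None,fx=k,fy=k,interpolation=2)[:,:,::-1].copy()
    def line(L,col,cl=False): 
        q=(proj(c,world(v,L),cal)-[c0,r0]+.5)*k; cv2.polylines(a,[q.astype(np.int32)],cl,col,1)
    for tk,col in((.25,(0,255,0)),(.35,(0,0,255))):
        line([lev(r,y,.42-tk,.066,h,-.0475) for r,y in((.095,-.027),(.095,.027),(.045,.027))],col)
        line([lev(r,y,.42-tk,.066,h-.01,-.0475) for r,y in((.095,-.027),(.095,.027),(.045,.027))],col)
    for y in(.030,.035): line([lev(r,y,.17,.066,h,-.0475) for r in(.03,.1)],(255,0,255))
    return a
A=ov(im,"scene",cs,165,203,325,375,8); B=ov(w,"wrist",cw,180,230,245,385,5)
c=np.zeros((A.shape[0]+B.shape[0],max(A.shape[1],B.shape[1]),3),np.uint8)
c[:A.shape[0],:A.shape[1]]=A; c[A.shape[0]:,:B.shape[1]]=B; cv2.imwrite("pics/m9.png",c)
s=arm.observe(); print(s["clock"],s["position"],s["force"],s["gripper_force"])
E
```

```text
clock: 12.15
position: [0.4813, -0.0597, 0.2776]
ee_rot: [-2.538, -1.85, 0.001]
force: [-2.8, 0.1, 6.6]
width: 0.006
gripper_force: 2.8
12.25 [ 0.48131994 -0.05969918  0.27761858] [-1.20447311  0.79470578  5.90818024] 2.75549066849635
```

View pics/m9.png

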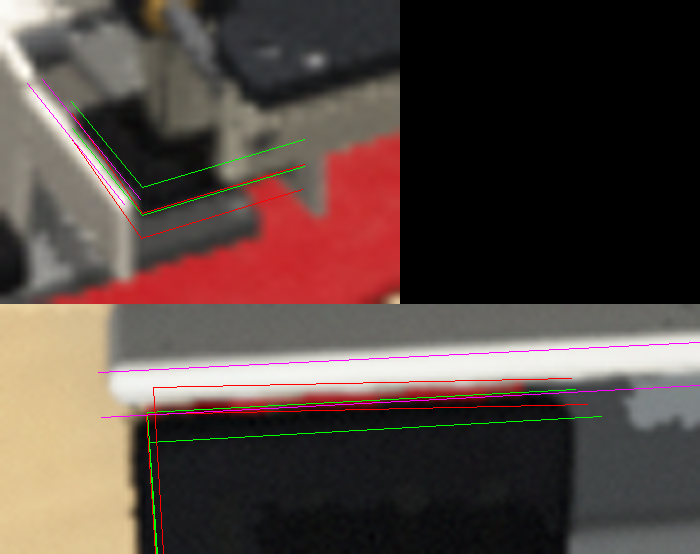

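```bash
cat > edge.py <<'E'
from h import *
from scipy.ndimage import gaussian_filter1d
w=arm.get_image("wrist").astype(float); cal=arm.get_calibration("wrist")
cols=np.arange(282,352); gs=[];ps=[]
R=w[...,0]; G=w[...,1]
for c in cols:
    g=gaussian_filter1d(G[185:215,c],.7); i=np.argmin(np.diff(g)); d=np.diff(g)[i-1:i+2]
    gs.append(185.5+i+.5*(d[0]-d[2])/(d[0]-2*d[1]+d[2]))
    r=gaussian_filter1d(R[185:215,c],.7); j=np.where(r<45)[0][0]; ps.append(185+j-(45-r[j])/(r[j-1]-r[j]))
fit=lambda y:np.polynomial.Polynomial(np.polyfit(cols-317,y,1)[::-1])
def rob(y):
    y=np.array(y); m=np.ones(len(y),bool)
    for _ in range(4): p=np.polyfit(cols[m]-317,y[m],1); m=abs(np.polyval(p,cols-317)-y)<.5
    return p,m.sum()
print("guard",rob(gs),"plate",rob(ps))
for z in(.0015,.0045):
  v=[.5702,-.0374,-.3103,z]
  def ln(y,a,h):
    q=proj("wrist",world(v,[lev(r,y,a,.066,h,-.0475) for r in np.linspace(.05,.09,9)]),cal); return np.polyfit(q[:,0]-317,q[:,1],1).round(4)
  print("m guard",ln(.030,.17,.005))
  for t in(.2,.25,.3,.35): print(t,"low",ln(.027,.42-t,-.005),"up",ln(.027,.42-t,.005))
E
python3 edge.py
```

```text
guard (array([-5.72620098e-02,  1.97133075e+02]), np.int64(70)) plate (array([-5.28946570e-02,  2.00191822e+02]), np.int64(59))
m guard [-5.310000e-02  1.977785e+02]
0.2 low [-7.000000e-02  1.992649e+02] up [-7.400000e-02  2.051649e+02]
0.25 low [-5.290000e-02  1.973422e+02] up [-5.580000e-02  2.029598e+02]
0.3 low [-3.670000e-02  1.955133e+02] up [-3.860000e-02  2.008832e+02]
0.35 low [-2.120000e-02  1.937631e+02] up [-2.220000e-02  1.989147e+02]
m guard [-5.400000e-02  1.994845e+02]
0.2 low [-7.110000e-02  2.009242e+02] up [-7.530000e-02  2.070232e+02]
0.25 low [-5.370000e-02  1.989398e+02] up [-5.670000e-02  2.047436e+02]
0.3 low [-3.720000e-02  1.970533e+02] up [-3.920000e-02  2.025982e+02]
0.35 low [-2.150000e-02  1.952489e+02] up [-2.250000e-02  2.005656e+02]
```

```bash
python3 -m inch '0 0 -0.0005 0 0; 0 0 -0.001 0 0; 0 0 -0.001 0 0; 0 0 -0.001 0 0'; python3 edge.py | head -1
```

```text
clock: 12.7
position: [0.4815, -0.0598, 0.2787]
ee_rot: [2.539, 1.851, -0.0]
force: [-2.1, 0.3, 5.2]
width: 0.004
gripper_force: 2.6
guard (array([-6.03858392e-02,  1.96572959e+02]), np.int64(69)) plate (array([-5.92085442e-02,  2.00186066e+02]), np.int64(65))
```

```bash
python3 -c "
from cell import arm; print(arm.sign_off())"
```

```text
the job is handed in; nothing more can be done
None
```

I pumped the lever through three full strokes, each to its hard stop and back up. I handed in at about 12.8 s while holding the talk paddle half-way down: about 0.25 rad by the wrist camera, with a 5 N push, and the cup, carton and meter untouched.

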